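Unlock the bench calorimeter and hold its sprung lid at the 30 degree mark

ROBOT

A 6-joint arm with a two-finger parallel gripper is mounted at the origin on the work surface. World frame = base frame: x ahead of the robot, y to its left, z up, the work surface at z = 0. Lengths are in m, angles in rad, forces in N, time in s.
With the tool pointing down it reaches from about 0.35 to 0.975 m from the base axis. Payload 4.9 kg.
Tool frame: the origin (TCP) lies at the very end of the fingers, on their centre line; the grasp point (between the pads) lies 19 mm behind it; x points along the fingers, y is the direction in which the jaws open and shut, and the axes are right-handed (so a half turn about x gives the same grasp; the last joint's range is limited). The gripper opens to 85 mm and grips with 20 to 120 N. Pads are 22 mm wide; open, the fingers measure 114 mm over their backs; the gripper's body (76 mm by 85 mm) begins 54 mm behind the grasp point. The pads swing forward as they close: fully open they stand 13 mm farther back than shut.
Start: joints at [1.096, 0.053, 1.613, -0, 1.476, -0.119], TCP at [0.218, 0.586, 0.231] pointing down, gripper open.
Joint ranges: [-3.01, 3.01], [-1.01, 2.22], [0.06, 2.58], [-1.02, 4.17], [0.09, 2.62], [-3.14, 3.14]. Speed limits (rad/s): [2.57, 2.57, 3.14, 3.14, 3.14, 3.14].

INTERFACE

Orientations are given as a rotation vector (axis times angle).
In Python, from station import ctrl, get_image, calibration, finish_job, search_frame, cut_out, mark_of gives the robot as it stands. The module is installed in compiled form; this text tells all that it offers.
- The arm moves only by the tool arm_command, never from a script. Its argument "plan" is a list that holds one entry, the list of rows, each a list of 7 numbers: the shift along the tool's x, y, z in m, then the turn, a rotation vector about the tool's x, y, z in degrees, then the finger opening in m, from 0 to 0.0854. A call has 1 to 20 rows; each row shifts and turns the pose as measured when the row begins, along the tool's axes as they then stand; what a row does not reach is not made up. A row lasts 1/12 s, in which the tool goes at most 41.7 mm and 7.16 degrees, less where a joint would pass 70% of its speed; a pose out of reach is approached as far as the arm can. A call with a gripper value outside its range is refused whole. The fingers move at their own pace and stop on an object; "squeeze" is the grip in N (left out, the last holds). Time passes only in rows, so rows that do not move let the fingers close. It gives the time, the measured TCP pose, the force and the opening at its end, in the units of the state.
- ctrl.get_obs(): the state, without advancing time (a new reading comes with each control period).
- get_image(name): name is "side" or "top" or "wrist"; returns the picture (420x560x3 uint8, red, green, blue); there is no depth.
- calibration(name): a dict with "fx", "fy", "cx", "cy" (pixels), "cam_to_world" (4x4, takes a point from camera to world coordinates); the wrist camera has in their place "hand_eye" (4x4, takes a point from camera to tool coordinates, whose origin is the TCP and whose axes are the tool frame's). Camera axes: x right, y down, z forward; pixel columns grow to the right and rows downward; lengths in m; the calibration is good to about 2 mm. A picture is of the moment at which its call begins: read the wrist's pose just before it. calibration takes no time and is no camera call.
- finish_job(): hands the job in, once; it reports no verdict.
Trained networks look in the newest picture that a camera, given by its name, has taken for a name from the list of things; names that differ only in an ending like _2 or _b are one class to them, and where a whole thing is asked for, a point or a joint stands for the part that bears it (a point fixed in the world has none). Each returns a list of dicts, best first, with "conf" (0 to 1); they miss things now and then, are a little off and sometimes report something else, mostly with a low value. They report only what shows in the picture. A call takes as long as a camera call.
- search_frame(camera, thing): "at" ([x, y, z] in m, in the coordinates of the camera as it stood for that picture, good to about 4 mm: the middle of the surface that is visible of it).
- cut_out(camera, thing): "mask" (420x560 bool, what is visible of it).
- mark_of(camera, thing): "at" ([x, y, z] in m, in the coordinates of the camera as it stood for that picture, good to about 4 mm: a listed point, or the origin of a listed thing).
The state is a dict: "t": time; "q": joint angles; "dq": joint speeds; "effort": joint torques, N m; "tool_pos": TCP position; "tool_rot": TCP orientation; "contact_force": force on the tool from outside, world axes, zero at the start; "wrist_torque": the same for the moment, N m; "opening": finger opening in m.
Only numpy, scipy, OpenCV 4.12 (cv2) and the standard library are available. Lean on these libraries where they do the work, as an engineer would, in place of code of your own. Each camera call takes 0.05 s, during which the arm holds its last target. There are 200 camera calls.

TASK

The lid of the bench calorimeter is locked and its hinge is sprung to fall shut: push the lock's wing knob down and, from there, turn it anticlockwise about a quarter turn, which frees the lid. Then take the lid by its front bar, raise it until the pointer stands on the long 30 degree line of the hinge scale, and finish while still holding it there, steady, so that a colleague can wipe the stirrer and probe hanging under it. Do not swing the lid past the next line (45 degrees), and leave the loose things on the bench where they are.

Things in the scene. Friction and masses are not known exactly. Their poses are not given: they have to be found in the camera images.
- calorimeter: The bench calorimeter, fixed: a beige case 270 x 270 mm, 165 mm high, with a blue lid. Origin: centre of its underside, at bench height. Its -x side is the front (black panel, lid's bar), its +x side the rear (hinge), z up, y by the right-hand rule. 'Case' positions below are in this frame, in mm.
- hinge (a point): Middle of the lid's hinge line, at case (115, 0, 180) mm. The hinge line runs along case y.
- lid (a joint): Lid angle, rad: 0 shut, grows as the front edge rises, limit 1.2. Sprung shut: at the bar about 6 N start it, 9 N hold it at 30 degrees; let go, it falls shut. Locked, it cannot rise past 0.02. Slab 221 x 236 x 28 mm, 0.9 kg; shut, its top is 195 mm above the bench and its front edge at case x = -118. On its top, 100 mm ahead of the hinge, a stirrer motor 22 mm high.
- bar_mid (a point): Middle of the lid's front bar, on its axis: a round steel sleeve 12 mm thick, along case y, 112 mm long between its end arms, 36 mm gap behind it to the lid. Shut, it is at case (-160, 0, 180). It moves with the lid on a circle of 275 mm about the hinge line. The sleeve turns on its rod, so the fingers need not tip with the lid.
- bar: The same bar (its turning sleeve); origin at its middle, y axis along it.
- lock_push (a joint): How far the lock knob is pushed down, m: 0 up, 0.008 fully down. A spring holds it up: 5 N to start, 11 N fully down.
- lock_turn (a joint): Turn of the lock knob, rad: 0 locked (wing along case y, parallel to the bar), grows anticlockwise seen from above, stop at 1.48. A detent blocks it beyond about 0.1 unless the knob is pushed down 6 mm or more; past 0.5 it needs no more push. The lid is free from about 1.2; the knob stays where it is turned.
- lock_grip (a point): Point to grip the black wing knob, on its upright axis, at case (-85, 0, 227) when shut and up. The wing is 12 mm thick, 40 mm long, and stands from 14 to 40 mm above the lid's top, over a round skirt 30 mm across (10 to 16 mm above the lid). z: the knob's axis; y: along the wing. The bar lies 75 mm ahead of it, lower.
- pointer_tip (a point): Tip of the black pointer on the hinge pin at the lid's -y side, 68 mm from the hinge line; it turns with the lid.
- mark_30 (a point): Inner end of the long thick black line, the third of five (0, 15, 30, 45, 60 degrees) on the upright aluminium scale plate at the case's -y side: the pointer's tip meets it at joint lid = 0.524 rad.
- bomb: Bystander: upright steel combustion bomb, 64 mm across and 112 mm high; origin at the centre of its underside. Leave alone.
- beaker: Bystander: empty glass beaker, 70 mm across and 90 mm high; origin at the centre of its underside. Leave alone.
- spanner: Bystander: steel spanner lying on the bench, 180 mm long, 8 mm high; origin at its middle. Leave alone.

How it is judged:
By the outcome, as a careful person would: the job done as asked, in the order asked, and still so for the second after the job is handed in, while the arm keeps its last pose, push and grip.
It also fails if it takes over 54 s, if anything falls off the work surface, if the arm or the gripper's body presses on something with over 40 N, if the wrist force passes 120 N, or if a joint passes its speed limit or range.

## Working session

There is one attempt and no reset: what is moved stays moved. The work goes in short steps, Python scripts to look and compute and a tool call to move; the robot and the scene stay as the last step left them, time stands still between calls to the robot, and variables do not carry over. Pictures are saved under pics/ and viewed, about 8 in all and at most 12, crops included, and the job is handed in when it is done.

Besides the shell and the picture viewer there is one more tool, called after "Request:" as name(argument=value, ...), one argument or row to a line, values as JSON. arm_command: Moves the arm, as the interface text tells. Its arguments: {"type":"object","properties":{"plan":{"type":"array","items":{"type":"array","items":{"type":"array","items":{"type":"number"}}}},"squeeze":{"type":"number"}},"required":["plan"]}

```bash
mkdir -p pics
cat > h.py <<'E'
import numpy as np, cv2
from scipy.spatial.transform import Rotation as R
from station import ctrl, get_image, calibration, finish_job, search_frame, cut_out, mark_of
def pose():
    o=ctrl.get_obs(); T=np.eye(4); T[:3,:3]=R.from_rotvec(o["tool_rot"]).as_matrix(); T[:3,3]=o["tool_pos"]; return o,T
def c2w(cam,T=None):
    c=calibration(cam)
    return c["cam_to_world"] if "cam_to_world" in c else T@c["hand_eye"]
def snap(cam,fn=None):
    o,T=pose(); im=get_image(cam)
    if fn: cv2.imwrite("pics/"+fn,im[:,:,::-1])
    return np.array(c2w(cam,T)),im
def pts(cam,M,names,f=mark_of,n=2):
    out={}
    for k in names:
        for r in f(cam,k)[:n]:
            p=(M@np.r_[r["at"],1])[:3]; print(cam,k,round(r["conf"],2),np.round(p*1000,1)); out.setdefault(k,p)
    return out
def show():
    o,T=pose(); print("t",round(o["t"],2),"pos",np.round(np.array(o["tool_pos"])*1000,1),"F",np.round(o["contact_force"],1),"op",round(o["opening"],4)); print(np.round(T[:3,:3],3)); print("q",np.round(o["q"],3))
E
python3 - <<'E'
from h import *
show()
for c in ("top","side"):
    M,im=snap(c,c+"0.png"); pts(c,M,["calorimeter","hinge","bar_mid","lock_grip","pointer_tip","mark_30","bomb","beaker","spanner"],n=1)
E
```

```text
t 0.0 pos [217.4 585.3 230. ] F [ 1.1 -0.2 -0.2] op 0.0853
[[-0.001  0.348  0.937]
 [-0.002  0.937 -0.348]
 [-1.    -0.002 -0.   ]]
q [ 1.096  0.053  1.614  0.     1.476 -0.119]
top hinge 0.62 [575.8 229.4 181. ]
top bar_mid 0.56 [563.2 -50.6 181.1]
top lock_grip 0.42 [565.9  24.8 227.5]
top pointer_tip 0.86 [701.9 150.4 180.6]
top mark_30 0.73 [704.4 161.3 214.6]
top bomb 0.92 [ 636.8 -169.1    3.2]
top beaker 0.82 [ 508.3 -165.9    4.5]
top spanner 0.75 [ 509.8 -466.4    3.3]
side hinge 0.82 [577.4 225.6 181.3]
side bar_mid 0.89 [562.9 -46.1 177.8]
side lock_grip 0.72 [565.3  26.5 223.5]
side pointer_tip 0.78 [701.5 149.1 176.3]
side mark_30 0.82 [704.8 156.7 210. ]
side bomb 0.8 [ 639.2 -161.9   -1. ]
side beaker 0.75 [ 509.  -169.4   -0.6]
side spanner 0.75 [ 506.2 -466.3   -2.9]
```

View pics/top0.png

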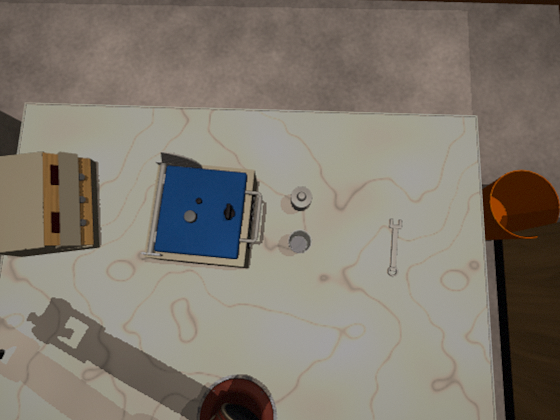

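View pics/side0.png

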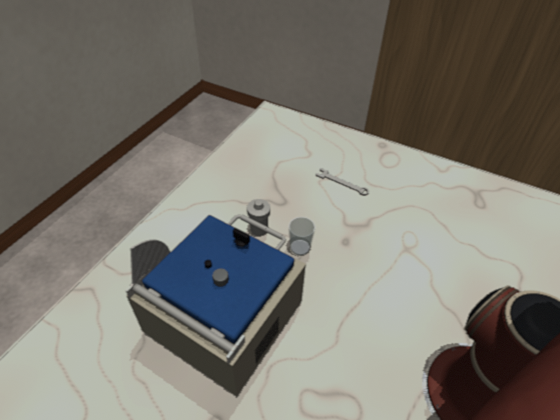

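Request:
arm_command(
  plan=[
    [[-0.02, -0.005, 0.005, 0, 0, 0, 0.06], [-0.02, -0.02, 0.026, 0, 0, 0, 0.06], [-0.02, -0.02, 0.026, 0, 0, 0, 0.06], [-0.02, -0.02, 0.026, 0, 0, 0, 0.06], [-0.01, -0.02, 0.026, 0, 0, 0, 0.06], [0, -0.02, 0.026, 0, 0, 0, 0.06], [0, -0.02, 0.026, 0, 0, 0, 0.06], [0, -0.02, 0.026, 0, 0, 0, 0.06], [0, -0.02, 0.026, 0, 0, 0, 0.06], [0, -0.02, 0.026, 0, 0, 0, 0.06], [0, -0.02, 0.026, 0, 0, 0, 0.06], [0, -0.02, 0.026, 0, 0, 0, 0.06], [0, -0.02, 0.026, 0, 0, 0, 0.06], [0, -0.02, 0.026, 0, 0, 0, 0.06], [0, -0.02, 0.026, 0, 0, 0, 0.06], [0, -0.02, 0.026, 0, 0, 0, 0.06], [0, -0.02, 0.026, 0, 0, 0, 0.06], [0, 0, 0, -6, 0, 0, 0.06], [0, 0, 0, -6, 0, 0, 0.06], [0, 0, 0, -5.5, 0, 0, 0.06]],
  ],
  squeeze=50,
)

```text
t: 2.67
tool_pos: [0.5123, 0.112, 0.3287]
tool_rot: [0.029, 1.561, -0.029]
contact_force: [0.2, 0.6, -0.7]
opening: 0.06
```

Run:
```python
from h import *
show(); print(np.round(calibration("wrist")["hand_eye"],3))
M,im=snap("wrist","w1.png"); pts("wrist",M,["hinge","bar_mid","lock_grip","pointer_tip","mark_30"],n=1)
for c in ("top","side"):
    M,im=snap(c); pts(c,M,["hinge","bar_mid","lock_grip"],n=1)
```

```text
t 2.67 pos [512.3 112.  328.7] F [ 0.2  0.6 -0.7] op 0.06
[[ 0.009  0.037  0.999]
 [-0.     0.999 -0.037]
 [-1.     0.     0.009]]
q [ 7.400e-02 -2.350e-01  1.722e+00 -1.000e-03  1.645e+00 -1.461e+00]
[[-0.001 -0.284  0.959 -0.142]
 [ 1.    -0.001  0.001 -0.   ]
 [ 0.     0.959  0.284 -0.073]
 [ 0.     0.     0.     1.   ]]
wrist hinge 0.63 [575.1 226.3 181.7]
wrist bar_mid 0.73 [556.9 -48.1 177.1]
wrist lock_grip 0.91 [562.6  27.3 228.4]
wrist pointer_tip 0.72 [699.2 150.2 179.4]
top bar_mid 0.81 [562.5 -51.7 180.9]
side hinge 0.93 [575.9 228.4 181.1]
side bar_mid 0.94 [560.8 -45.7 176.8]
side lock_grip 0.75 [565.5  27.7 225.1]
```

Request:
arm_command(
  plan=[
    [[0.01, -0.02, 0.014, -1, 0.3, 0, 0.06], [0.01, -0.02, 0.014, 0, 0.2, 0, 0.06], [0.01, -0.02, 0.014, 0, 0, 0, 0.06], [0.01, -0.022, 0.014, 0, 0, 0, 0.06], [0, 0, 0, 0, 0, 0, 0.06]],
  ],
)

```text
t: 3.78
tool_pos: [0.5684, 0.0285, 0.2897]
tool_rot: [0.014, 1.565, -0.013]
contact_force: [0.2, -0.6, -0.7]
opening: 0.0601
```

Run:
```python
from h import *
show()
for i in range(2):
    M,im=snap("wrist","w2.png"); pts("wrist",M,["bar_mid","lock_grip"],n=1)
    m=cut_out("wrist","lock_grip")
    if m:
        y,x=np.nonzero(m[0]["mask"]); print(m[0]["conf"],x.mean(),y.mean(),x.min(),x.max(),y.min(),y.max())
```

```text
t 3.78 pos [568.4  28.5 289.7] F [ 0.2 -0.6 -0.7] op 0.0601
[[ 0.005  0.017  1.   ]
 [ 0.001  1.    -0.017]
 [-1.     0.001  0.005]]
q [-0.081 -0.112  1.678  0.002  1.571 -1.635]
wrist bar_mid 0.63 [554.9 -48.9 176.9]
wrist lock_grip 0.69 [568.   24.3 229.9]
0.95 275.6241794310722 216.87472647702407 255 296 186 252
wrist bar_mid 0.64 [555.9 -48.6 175.3]
wrist lock_grip 0.85 [565.6  24.7 228.7]
0.7 270.5400773908237 216.03482587064676 250 291 186 252
```

View pics/w2.png

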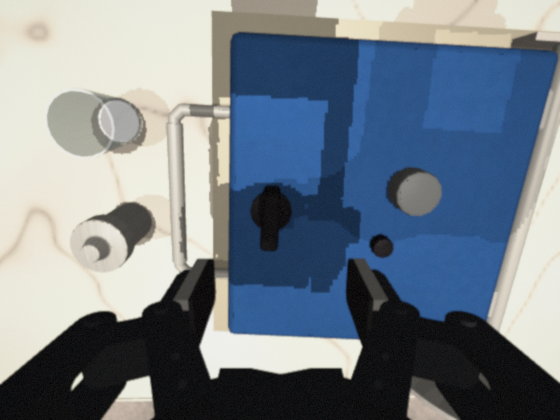

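Request:
arm_command(
  plan=[
    [[0.02, -0.003, -0.003, 2, 0.2, 0, 0.05], [0.02, 0, 0, 0, 0, 0, 0.05], [0.02, 0, 0, 0, 0, 0, 0.05], [0.01, 0, 0, 0, 0, 0, 0.05], [0, 0, 0, 0, 0, 0, 0.05]],
  ],
)

```text
t: 4.6
tool_pos: [0.5665, 0.0322, 0.2261]
tool_rot: [0.037, 1.554, -0.033]
contact_force: [-0.9, -0.8, 1.4]
opening: 0.05
```

Run:
```python
from h import *
show()
M,im=snap("wrist","w3.png"); pts("wrist",M,["bar_mid","lock_grip"],n=1)
```

```text
t 4.6 pos [566.5  32.2 226.1] F [-0.9 -0.8  1.4] op 0.05
[[ 0.016  0.045  0.999]
 [ 0.002  0.999 -0.045]
 [-1.     0.003  0.016]]
q [-0.076 -0.092  1.764  0.003  1.453 -1.602]
wrist bar_mid 0.73 [556.8 -48.2 175.8]
```

View pics/w3.png

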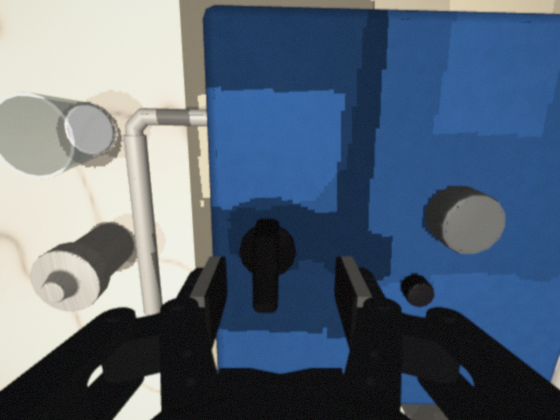

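```bash
cat >> h.py <<'E'
def ray(cam,M,px,z):
    c=calibration(cam); d=M[:3,:3]@np.array([(px[0]-c["cx"])/c["fx"],(px[1]-c["cy"])/c["fy"],1]); o=M[:3,3]
    return o+d*(z-o[2])/d[2]
E
python3 - <<'E'
from h import *
o,T=pose(); M=np.array(c2w("wrist",T)); 
for px,z in (((267,247),.211),((266,219),.235),((264,311),.235),((264,311),.211),((140,210),.186)): print(px,np.round(1e3*ray("wrist",M,px,z),1))
E
```

```text
(267, 247) [562.5  25.  211. ]
(266, 219) [538.9  26.8 235. ]
(264, 311) [584.4  23.2 235. ]
(264, 311) [600.9  21.2 211. ]
(140, 210) [546.9 -48.3 186. ]
```

Request:
arm_command(
  plan=[
    [[0, -0.007, -0.002, 0.4, 0.9, 0, 0.05], [0, 0, 0, 0, 0, 0, 0.05], [0, 0, 0, 0, 0, 0, 0.05]],
  ],
)

```text
t: 5.0
tool_pos: [0.5673, 0.0243, 0.2335]
tool_rot: [0.042, 1.561, -0.039]
contact_force: [-0.5, -0.5, 0.0]
opening: 0.0502
```

```bash
python3 -c "
from h import *
show()"
```

```text
t 5.0 pos [567.3  24.3 233.5] F [-0.5 -0.5  0. ] op 0.0502
[[ 0.01   0.052  0.999]
 [ 0.002  0.999 -0.052]
 [-1.     0.002  0.01 ]]
q [-0.09  -0.091  1.751  0.003  1.472 -1.608]
```

Request:
arm_command(
  plan=[
    [[0.01, 0, -0.003, 0, 0.5, 0, 0.05], [0.008, 0, 0, 0, 0, 0, 0.05], [0, 0, 0, 0, 0, 0, 0.05], [0, 0, 0, 0, 0, 0, 0.05]],
  ],
)

```text
t: 5.33
tool_pos: [0.5652, 0.0239, 0.2156]
tool_rot: [0.043, 1.567, -0.04]
contact_force: [-0.3, -0.0, 0.4]
opening: 0.0501
```

```bash
python3 -c "
from h import *
show()"
```

```text
t 5.33 pos [565.2  23.9 215.6] F [-0.3 -0.   0.4] op 0.0501
[[ 0.003  0.053  0.999]
 [ 0.002  0.999 -0.053]
 [-1.     0.002  0.003]]
q [-0.09  -0.081  1.771  0.002  1.448 -1.608]
```

Request:
arm_command(
  plan=[
    [[0, 0, -0.001, 0, 0, 0, 0.03], [0, 0, 0, 0, 0, 0, 0.015], [0, 0, 0, 0, 0, 0, 0.0], [0, 0, 0, 0, 0, 0, 0.0], [0, 0, 0, 0, 0, 0, 0.0], [0, 0, 0, 0, 0, 0, 0.0]],
  ],
  squeeze=60,
)

```text
t: 5.83
tool_pos: [0.5635, 0.0252, 0.2149]
tool_rot: [0.044, 1.569, -0.038]
contact_force: [0.1, 0.9, -0.9]
opening: 0.0106
```

```bash
python3 -c "
from h import *
show()"
```

```text
t 5.83 pos [563.5  25.2 214.9] F [ 0.1  0.9 -0.9] op 0.0106
[[ 0.002  0.052  0.999]
 [ 0.004  0.999 -0.052]
 [-1.     0.004  0.002]]
q [-0.089 -0.083  1.775  0.004  1.448 -1.608]
```

Request:
arm_command(
  plan=[
    [[0.003, 0, 0, 0, 0, 0, 0.0], [0.003, 0, 0, 0, 0, 0, 0.0], [0.003, 0, 0, 0, 0, 0, 0.0], [0.003, 0, 0, 0, 0, 0, 0.0]],
  ],
)

```text
t: 6.17
tool_pos: [0.5637, 0.0251, 0.2083]
tool_rot: [0.043, 1.568, -0.038]
contact_force: [-4.3, 1.4, 9.1]
opening: 0.0105
```

```bash
python3 -c "
from h import *
show()"
```

```text
t 6.17 pos [563.7  25.1 208.3] F [-4.3  1.4  9.1] op 0.0105
[[ 0.003  0.052  0.999]
 [ 0.003  0.999 -0.052]
 [-1.     0.003  0.002]]
q [-0.089 -0.078  1.781  0.003  1.436 -1.608]
```

Request:
arm_command(
  plan=[
    [[0.003, 0, 0, 0, 0, 0, 0.0], [0.003, 0, 0, 0, 0, 0, 0.0], [0.003, 0, 0, 0, 0, 0, 0.0]],
  ],
)

```text
t: 6.42
tool_pos: [0.5637, 0.0251, 0.2058]
tool_rot: [0.043, 1.567, -0.039]
contact_force: [-6.4, 1.5, 12.2]
opening: 0.0105
```

Request:
arm_command(
  plan=[
    [[0.002, 0, 0, -3, 0, 0, 0.0], [0.002, 0, 0, -5, 0, 0, 0.0], [0.002, 0, 0, -5, 0, 0, 0.0], [0.002, 0, 0, -5, 0, 0, 0.0], [0.002, 0, 0, -5, 0, 0, 0.0], [0.001, 0, 0, -5, 0, 0, 0.0]],
  ],
)

```text
t: 6.92
tool_pos: [0.5639, 0.0247, 0.2088]
tool_rot: [-0.359, 1.536, 0.359]
contact_force: [-5.7, 1.0, 8.4]
opening: 0.0107
```

```bash
python3 -c "
from h import *
show()"
```

```text
t 6.92 pos [563.9  24.7 208.8] F [-5.7  1.   8.4] op 0.0107
[[ 0.005 -0.443  0.897]
 [ 0.001  0.897  0.443]
 [-1.    -0.001  0.005]]
q [-8.900e-02 -8.000e-02  1.782e+00  1.000e-03  1.435e+00 -2.118e+00]
```

Request:
arm_command(
  plan=[
    [[0.002, 0, 0, -5, 0, 0, 0.0], [0.002, 0, 0, -5, 0, 0, 0.0], [0.001, 0, 0, -5, 0, 0, 0.0], [0.001, 0, 0, -5, 0, 0, 0.0], [0.001, 0, 0, -5, 0, 0, 0.0], [0.001, 0, 0, -5, 0, 0, 0.0], [0, 0, 0, -5, 0, 0, 0.0], [0, 0, 0, -5, 0, 0, 0.0], [0, 0, 0, -5, 0, 0, 0.0], [0, 0, 0, -4, 0, 0, 0.0], [0, 0, 0, 0, 0, 0, 0.0]],
  ],
)

```text
t: 7.83
tool_pos: [0.5645, 0.0242, 0.2149]
tool_rot: [-1.055, 1.294, 1.046]
contact_force: [0.6, 1.2, 0.8]
opening: 0.0105
```

```bash
python3 -c "
from h import *
show();print(ctrl.get_obs()['wrist_torque'])"
```

```text
t 7.83 pos [564.5  24.2 214.9] F [0.6 1.2 0.8] op 0.0105
[[ 0.01  -0.978  0.21 ]
 [ 0.001  0.21   0.978]
 [-1.    -0.009  0.003]]
q [-9.000e-02 -8.600e-02  1.777e+00  2.000e-03  1.441e+00 -3.019e+00]
[0.24473281 0.08438862 0.06653366]
```

Request:
arm_command(
  plan=[
    [[0, 0, 0, 0, 0, 0, 0.05], [0, 0, 0, 0, 0, 0, 0.05], [0, 0, 0, 0, 0, 0, 0.05], [-0.02, 0, 0, 0, 0, 0, 0.05], [-0.02, 0, 0, 0, 0, 0, 0.05], [-0.03, 0, 0, 0, 0, 0, 0.05], [0, 0, 0, 7, 0, 0, 0.05], [0, 0, 0, 7, 0, 0, 0.05], [0, 0, 0, 7, 0, 0, 0.05], [0, 0, 0, 7, 0, 0, 0.05], [0, 0, 0, 7, 0, 0, 0.05], [0, 0, 0, 7, 0, 0, 0.05], [0, 0, 0, 7, 0, 0, 0.04], [0, 0, 0, 7, 0, 0, 0.03], [0, 0, 0, 7, 0, 0, 0.03], [0, 0, 0, 7, 0, 0, 0.03], [0, 0, 0, 7, 0, 0, 0.03], [0, 0, 0, 4, 0, 0, 0.03], [0, 0, 0, 0, 0, 0, 0.03]],
  ],
)

```text
t: 9.42
tool_pos: [0.5649, 0.0207, 0.285]
tool_rot: [0.079, 1.559, -0.088]
contact_force: [0.5, -0.4, 0.3]
opening: 0.0299
```

Run:
```python
from h import *
show()
M,im=snap("wrist","w4.png"); pts("wrist",M,["bar_mid","lock_grip"],n=1)
for c in ("top","side"):
    M,im=snap(c); pts(c,M,["bar_mid"],n=1)
```

```text
t 9.42 pos [564.9  20.7 285. ] F [ 0.5 -0.4  0.3] op 0.0299
[[ 0.01   0.107  0.994]
 [-0.006  0.994 -0.107]
 [-1.    -0.005  0.011]]
q [-0.093 -0.123  1.695 -0.005  1.559 -1.557]
wrist bar_mid 0.7 [556.9 -47.7 177.9]
wrist lock_grip 0.66 [563.8  26.4 230.5]
top bar_mid 0.62 [565.7 -53.6 177.2]
side bar_mid 0.9 [560.6 -46.1 176.8]
```

View pics/w4.png

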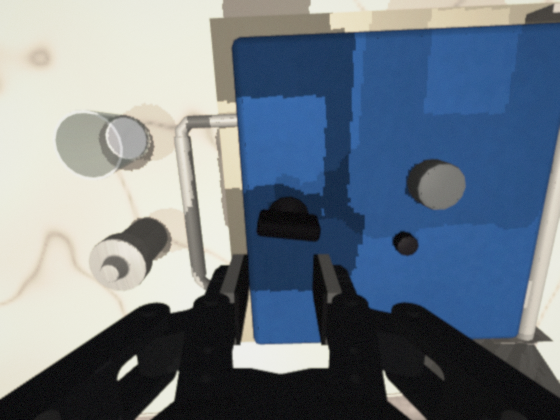

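Request:
arm_command(
  plan=[
    [[0, -0.005, 0, -3, 0.5, 0, 0.03], [0, -0.021, 0, 0, 0, 0, 0.03], [0, -0.021, 0, 0, 0, 0, 0.03], [0, -0.021, 0, 0, 0, 0, 0.03], [0.02, 0, 0, 0, 0, 0, 0.03], [0.02, 0, 0, 0, 0, 0, 0.03], [0, 0, 0, 0, 0, 0, 0.03], [0, 0, 0, 0, 0, 0, 0.03]],
  ],
)

```text
t: 10.43
tool_pos: [0.5624, -0.0503, 0.2468]
tool_rot: [0.03, 1.565, -0.039]
contact_force: [0.8, 0.3, -0.6]
opening: 0.03
```

Run:
```python
from h import *
show()
for i in range(2):
    M,im=snap("wrist","w5.png"); pts("wrist",M,["bar_mid","lock_grip"],n=1)
```

```text
t 10.43 pos [562.4 -50.3 246.8] F [ 0.8  0.3 -0.6] op 0.03
[[ 0.006  0.044  0.999]
 [-0.006  0.999 -0.044]
 [-1.    -0.006  0.006]]
q [-0.219 -0.104  1.741 -0.005  1.498 -1.745]
wrist bar_mid 0.6 [557.9 -52.3 174.3]
wrist lock_grip 0.86 [567.6  25.4 230.7]
wrist bar_mid 0.63 [558.9 -50.9 175.8]
wrist lock_grip 0.92 [565.3  25.7 229.2]
```

View pics/w5.png

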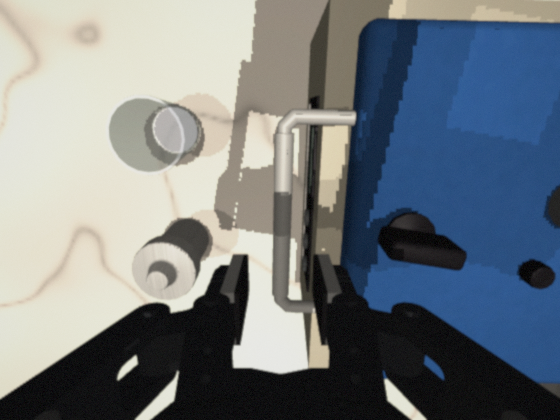

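Request:
arm_command(
  plan=[
    [[0.02, 0.0005, -0.001, 0, 0, 0, 0.03], [0.02, 0.0005, 0, 0, 0, 0, 0.03], [0.015, 0, 0, 0, 0, 0, 0.03], [0, 0, 0, 0, 0, 0, 0.03], [0, 0, 0, 0, 0, 0, 0.03]],
  ],
)

```text
t: 11.15
tool_pos: [0.5657, -0.049, 0.1974]
tool_rot: [0.026, 1.553, -0.039]
contact_force: [0.7, -0.7, 0.2]
opening: 0.0302
```

```bash
python3 -c "
from h import *
show()"
```

```text
t 11.15 pos [565.7 -49.  197.4] F [ 0.7 -0.7  0.2] op 0.0302
[[ 0.018  0.041  0.999]
 [-0.009  0.999 -0.041]
 [-1.    -0.008  0.018]]
q [-0.215 -0.072  1.794 -0.005  1.4   -1.744]
```

Request:
arm_command(
  plan=[
    [[0.012, 0, -0.002, 0, 1, -0.5, 0.03], [0.012, 0, -0.001, 0, 0, 0, 0.03], [0.01, 0, 0, 0, 0, 0, 0.03], [0, 0, 0, 0, 0, 0, 0.03], [0, 0, 0, 0, 0, 0, 0.03]],
  ],
)

```text
t: 11.57
tool_pos: [0.5659, -0.0501, 0.1665]
tool_rot: [0.017, 1.563, -0.048]
contact_force: [-1.4, -1.3, 5.6]
opening: 0.03
```

```bash
python3 -c "
from h import *
show()"
```

```text
t 11.57 pos [565.9 -50.1 166.5] F [-1.4 -1.3  5.6] op 0.03
[[ 0.007  0.041  0.999]
 [-0.02   0.999 -0.041]
 [-1.    -0.02   0.008]]
q [-0.21  -0.039  1.815 -0.019  1.354 -1.736]
```

Request:
arm_command(
  plan=[
    [[0, 0, -0.001, 0, 0.3, 1, 0.03], [0, 0, 0, 0, 0, 0, 0.03]],
  ],
)

```text
t: 11.73
tool_pos: [0.5655, -0.0499, 0.1675]
tool_rot: [0.032, 1.567, -0.033]
contact_force: [0.2, -0.2, 0.1]
opening: 0.0299
```

```bash
python3 -c "
from h import *
show()
M,im=snap('wrist','w6.png')"
```

```text
t 11.73 pos [565.5 -49.9 167.5] F [ 0.2 -0.2  0.1] op 0.0299
[[ 0.004  0.041  0.999]
 [-0.001  0.999 -0.041]
 [-1.    -0.001  0.004]]
q [-0.219 -0.038  1.812  0.     1.363 -1.749]
```

View pics/w6.png

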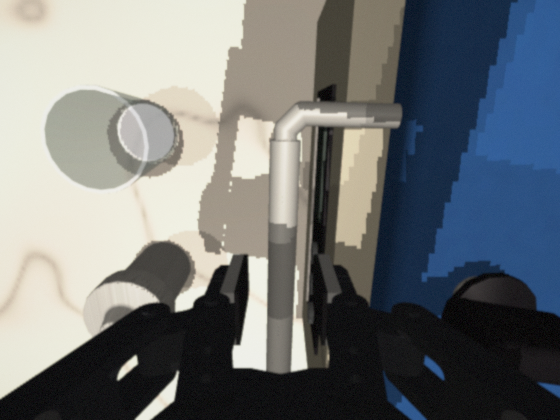

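Request:
arm_command(
  plan=[
    [[0.002, 0, 0, 0, 0, 0, 0.015], [0, 0, 0, 0, 0, 0, 0.0], [0, 0, 0, 0, 0, 0, 0.0], [0, 0, 0, 0, 0, 0, 0.0], [0, 0, 0, 0, 0, 0, 0.0], [0, 0, 0, 0, 0, 0, 0.0]],
  ],
  squeeze=90,
)

```text
t: 12.28
tool_pos: [0.5654, -0.0497, 0.1651]
tool_rot: [0.033, 1.567, -0.034]
contact_force: [-1.7, 0.3, -0.4]
opening: 0.0089
```

```bash
python3 -c "
from h import *
show()"
```

```text
t 12.28 pos [565.4 -49.7 165.1] F [-1.7  0.3 -0.4] op 0.0089
[[ 0.004  0.043  0.999]
 [-0.001  0.999 -0.043]
 [-1.    -0.     0.004]]
q [-0.219 -0.036  1.815  0.     1.359 -1.747]
```

Request:
arm_command(
  plan=[
    [[-0.006, 0.0001, 0, 0, 0, 0, 0.0], [-0.008, 0.0002, 0, 0, 0, 0, 0.0], [-0.01, 0.0006, 0, 0, 0, 0, 0.0], [-0.01, 0.001, 0, 0, 0, 0, 0.0], [-0.01, 0.0015, 0, 0, 0, 0, 0.0], [0, 0, 0, 0, 0, 0, 0.0]],
  ],
)

```text
t: 12.78
tool_pos: [0.5656, -0.0473, 0.2033]
tool_rot: [0.033, 1.566, -0.036]
contact_force: [1.6, -0.5, -6.8]
opening: 0.0088
```

```bash
python3 -c "
from h import *
show()
M,im=snap('side');pts('side',M,['bar_mid','pointer_tip','hinge'],n=1)"
```

```text
t 12.78 pos [565.6 -47.3 203.3] F [ 1.6 -0.5 -6.8] op 0.0088
[[ 0.004  0.044  0.999]
 [-0.003  0.999 -0.044]
 [-1.    -0.002  0.004]]
q [-0.214 -0.068  1.78  -0.002  1.425 -1.74 ]
side bar_mid 0.87 [560.  -44.8 212. ]
side pointer_tip 0.91 [706.2 150.1 187.5]
side hinge 0.61 [576.6 227.2 182.7]
```

Request:
arm_command(
  plan=[
    [[-0.008, 0.0013, 0, 0, 0, 0, 0.0], [-0.01, 0.002, 0, 0, 0, 0, 0.0], [-0.01, 0.0024, 0, 0, 0, 0, 0.0], [-0.01, 0.0028, 0, 0, 0, 0, 0.0], [-0.01, 0.0032, 0, 0, 0, 0, 0.0], [-0.01, 0.0037, 0, 0, 0, 0, 0.0], [-0.01, 0.0041, 0, 0, 0, 0, 0.0], [-0.008, 0.0036, 0, 0, 0, 0, 0.0], [0, 0, 0, 0, 0, 0, 0.0], [0, 0, 0, 0, 0, 0, 0.0]],
  ],
)

```text
t: 13.82
tool_pos: [0.5665, -0.0313, 0.266]
tool_rot: [0.023, 1.57, -0.052]
contact_force: [4.7, -4.2, -6.2]
opening: 0.0089
```

```bash
python3 -c "
from h import *
show()
M,im=snap('side','s2.png');pts('side',M,['bar_mid','pointer_tip','mark_30','hinge'],n=1)"
```

```text
t 13.82 pos [566.5 -31.3 266. ] F [ 4.7 -4.2 -6.2] op 0.0089
[[ 0.     0.048  0.999]
 [-0.018  0.999 -0.048]
 [-1.    -0.018  0.001]]
q [-0.177 -0.103  1.709 -0.018  1.533 -1.7  ]
side bar_mid 0.97 [563.8 -27.8 277.7]
side pointer_tip 0.67 [705.9 156.3 206.9]
side mark_30 0.69 [707.3 156.3 212.4]
side hinge 0.93 [579.2 227.5 182.3]
```

Request:
arm_command(
  plan=[
    [[-0.008, 0.0034, 0, 0, 0, 1, 0.0], [-0.01, 0.0044, 0, 0, 0, 0, 0.0], [-0.01, 0.005, 0, 0, 0, 0, 0.0], [-0.006, 0.0032, 0, 0, 0, 0, 0.0], [0, 0, 0, 0, 0, 0, 0.0], [0, 0, 0, 0, 0, 0, 0.0]],
  ],
)

```text
t: 14.57
tool_pos: [0.5672, -0.0204, 0.2901]
tool_rot: [0.033, 1.575, -0.047]
contact_force: [4.1, -4.8, -6.8]
opening: 0.0083
```

```bash
python3 -c "
from h import *
show()
M,im=snap('side','s3.png');P=pts('side',M,['pointer_tip','mark_30','hinge','bar_mid'],n=1)
c=calibration('side');q=np.linalg.inv(M)@np.r_[P.get('mark_30',[.704,.158,.213]),1];u,v=int(c['fx']*q[0]/q[2]+c['cx']),int(c['fy']*q[1]/q[2]+c['cy']);print(u,v)
cv2.imwrite('pics/s3c.png',cv2.resize(im[max(v-45,0):v+45,max(u-60,0):u+60,::-1],None,fx=6,fy=6,interpolation=cv2.INTER_CUBIC))"
```

```text
t 14.57 pos [567.2 -20.4 290.1] F [ 4.1 -4.8 -6.8] op 0.0083
[[-0.004  0.051  0.999]
 [-0.009  0.999 -0.051]
 [-1.    -0.009 -0.004]]
q [-0.162 -0.11   1.675 -0.009  1.579 -1.682]
side pointer_tip 0.92 [702.3 160.4 212. ]
side mark_30 0.86 [706.6 158.7 207.4]
side hinge 0.86 [577.6 226.1 180. ]
side bar_mid 0.98 [563.1 -18.7 303.9]
149 257
```

View pics/s3c.png

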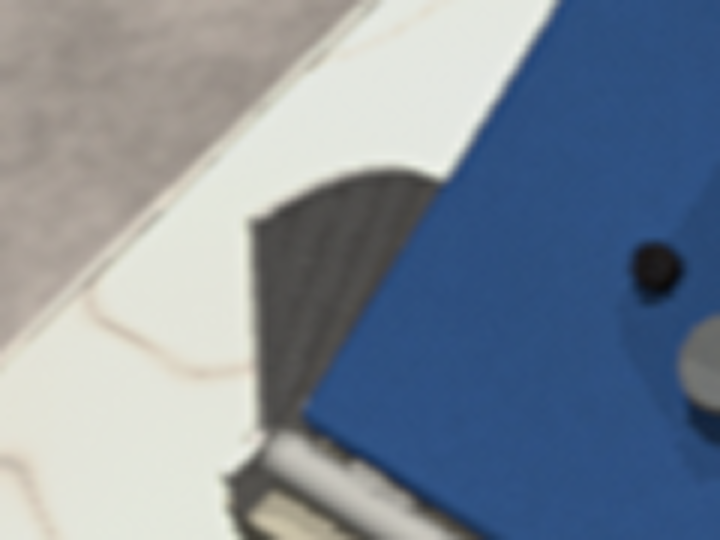

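Request:
arm_command(
  plan=[
    [[-0.007, 0.0037, 0, 0, 0, 0.5, 0.0], [-0.007, 0.0039, 0, 0, 0, 0, 0.0], [0, 0, 0, 0, 0, 0, 0.0], [0, 0, 0, 0, 0, 0, 0.0]],
  ],
)

```text
t: 15.15
tool_pos: [0.5674, -0.0163, 0.2979]
tool_rot: [0.037, 1.578, -0.046]
contact_force: [4.4, -5.5, -6.0]
opening: 0.0087
```

```bash
python3 -c "
from h import *
show()
M,im=snap('side');pts('side',M,['bar_mid','pointer_tip'],n=1)
M,im=snap('wrist','w7.png');pts('wrist',M,['bar_mid','pointer_tip','mark_30','hinge'],n=1)
M,im=snap('top');pts('top',M,['bar_mid','pointer_tip','mark_30'],n=1)
show()"
```

```text
t 15.15 pos [567.4 -16.3 297.9] F [ 4.4 -5.5 -6. ] op 0.0087
[[-0.007  0.053  0.999]
 [-0.005  0.999 -0.053]
 [-1.    -0.006 -0.007]]
q [-0.157 -0.11   1.662 -0.006  1.596 -1.675]
side bar_mid 0.73 [566.6 -11.1 309.1]
side pointer_tip 0.59 [705.  157.7 211.8]
wrist bar_mid 0.74 [558.6 -15.  308.3]
wrist pointer_tip 0.77 [699.4 158.1 210.8]
wrist mark_30 0.61 [703.1 156.3 214.2]
top bar_mid 0.69 [566.5 -20.2 312.3]
top pointer_tip 0.94 [702.2 159.2 214.1]
top mark_30 0.82 [703.7 162.  212.4]
t 15.75 pos [567.4 -16.3 297.7] F [ 4.3 -5.5 -6.7] op 0.0085
[[-0.007  0.053  0.999]
 [-0.005  0.999 -0.053]
 [-1.    -0.005 -0.007]]
q [-0.157 -0.11   1.662 -0.006  1.596 -1.674]
```

Request:
arm_command(
  plan=[
    [[-0.0055, 0.003, 0, 0, -0.3, 0.3, 0.0], [-0.0015, 0.0008, 0, 0, 0, 0, 0.0], [0, 0, 0, 0, 0, 0, 0.0], [0, 0, 0, 0, 0, 0, 0.0]],
  ],
)

```text
t: 16.08
tool_pos: [0.5675, -0.0156, 0.299]
tool_rot: [0.039, 1.575, -0.047]
contact_force: [5.1, -3.9, -6.7]
opening: 0.009
```

```bash
python3 -c "
from h import *
show()
M,im=snap('wrist','w8.png');P=pts('wrist',M,['bar_mid','pointer_tip','mark_30','hinge'],n=1)
M,im=snap('side');pts('side',M,['bar_mid','pointer_tip','mark_30'],n=1)
M,im=snap('top');pts('top',M,['bar_mid','pointer_tip','mark_30'],n=1)
show()"
```

```text
t 16.08 pos [567.5 -15.6 299. ] F [ 5.1 -3.9 -6.7] op 0.009
[[-0.005  0.054  0.999]
 [-0.005  0.999 -0.054]
 [-1.    -0.005 -0.004]]
q [-0.156 -0.112  1.662 -0.006  1.595 -1.672]
wrist bar_mid 0.86 [557.6 -12.2 310.6]
wrist pointer_tip 0.96 [702.2 154.2 212.3]
wrist mark_30 0.79 [703.3 153.4 211.6]
side bar_mid 0.92 [564.3 -13.5 309.6]
side pointer_tip 0.67 [705.3 157.9 211.6]
side mark_30 0.93 [704.7 156.1 209.4]
top bar_mid 0.69 [560.6 -18.1 312.1]
top pointer_tip 0.86 [702.4 156.  216.5]
top mark_30 0.64 [705.9 158.2 213.5]
t 16.73 pos [567.5 -15.7 298.9] F [ 4.3 -4.4 -7.4] op 0.0083
[[-0.005  0.054  0.999]
 [-0.005  0.999 -0.055]
 [-1.    -0.005 -0.004]]
q [-0.156 -0.112  1.662 -0.006  1.595 -1.672]
```

View pics/w8.png

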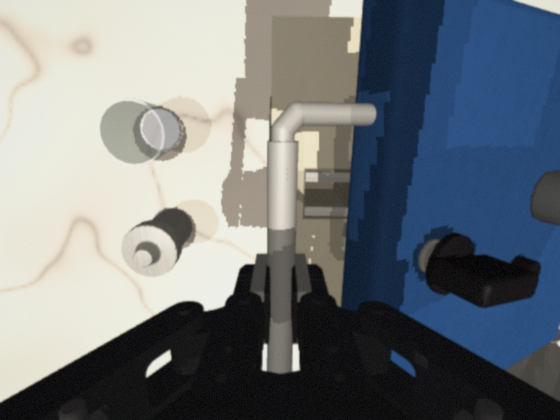

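Request:
arm_command(
  plan=[
    [[-0.005, 0.0028, 0, 0, 0, 0, 0.0], [-0.004, 0.0022, 0, 0, 0, 0, 0.0], [-0.001, 0.0005, 0, 0, 0, 0, 0.0], [0, 0, 0, 0, 0, 0, 0.0]],
  ],
)

```text
t: 17.07
tool_pos: [0.5677, -0.0132, 0.3034]
tool_rot: [0.036, 1.578, -0.052]
contact_force: [4.7, -5.1, -7.0]
opening: 0.0087
```

```bash
python3 -c "
from h import *
show()
A={}
for i in range(3):
  for c in ('wrist','side','top'):
    M,im=snap(c)
    for k in ('bar_mid','pointer_tip','mark_30'):
      for r in mark_of(c,k)[:1]: A.setdefault((c,k),[]).append((M@np.r_[r['at'],1])[:3]*1e3)
for k in A: print(k,np.round(np.mean(A[k],0),1))
show()"
```

```text
t 17.07 pos [567.7 -13.2 303.4] F [ 4.7 -5.1 -7. ] op 0.0087
[[-0.008  0.056  0.998]
 [-0.01   0.998 -0.056]
 [-1.    -0.011 -0.008]]
q [-0.149 -0.111  1.654 -0.011  1.605 -1.664]
('wrist', 'bar_mid') [559.1 -12.8 314.5]
('wrist', 'pointer_tip') [703.2 155.9 213.4]
('wrist', 'mark_30') [704.4 153.6 213.1]
('side', 'bar_mid') [610.   45.2 282.9]
('side', 'pointer_tip') [706.  158.9 213.1]
('side', 'mark_30') [705.9 157.9 208.6]
('top', 'bar_mid') [565.5 -14.7 317.7]
('top', 'pointer_tip') [706.4 158.  217.2]
('top', 'mark_30') [704.8 160.2 211.4]
t 18.87 pos [567.6 -13.4 303.1] F [ 4.3 -4.6 -8. ] op 0.0086
[[-0.008  0.056  0.998]
 [-0.01   0.998 -0.056]
 [-1.    -0.011 -0.008]]
q [-0.149 -0.111  1.654 -0.012  1.604 -1.664]
```

```bash
python3 -c "
from h import *
M,im=snap('top');pts('top',M,['bomb','beaker','spanner'],n=1)
show();print(finish_job())"
```

```text
top bomb 0.82 [ 636.4 -168.2    4.1]
top beaker 0.65 [ 508.9 -166.8    5.8]
top spanner 0.88 [ 505.9 -471.2    1.5]
t 19.07 pos [567.6 -13.4 303.1] F [ 4.6 -4.3 -6.7] op 0.0089
[[-0.008  0.056  0.998]
 [-0.01   0.998 -0.056]
 [-1.    -0.011 -0.008]]
q [-0.149 -0.111  1.654 -0.012  1.604 -1.664]
the job is handed in; nothing more can be done
None
```

I handed the job in at 19 s with the lid held at about 30° by its front bar. I pushed the knob down about 9 mm, with about 12 N on the tool. I then turned it about 81° (1.41 rad) anticlockwise, let go, gripped the bar at 90 N and raised the lid.

**Lid angle:** the bar had risen 138 mm and moved back 36 mm, which on its 275 mm circle gives 30.1° and 29.8°. That was as far as it went, so it never came near the 45° line.

**Steadiness:** the tool moved at most 0.4 mm over the last 2 s, carrying a downward load of about 7–8 N.

**Bystanders:** the last top picture put the bomb and beaker within about 1–3 mm of where they started. It put the spanner about 6 mm away, close to the networks' own error of about 4 mm, and the arm never went near it.

**What disagreed or couldn't be checked:**
- **Pointer:** I could not see it against the scale, because the side camera sees only the back of the plate. The networks' heights for the pointer tip and the 30° line differed by 0.3 mm (wrist), 4.5 mm (side) and 5.8 mm (top). The 30° therefore rests mainly on how far the arm moved.
- **Bar position:** the averaged side-camera reading in the last check was clearly wrong, so I ignored it.
- **Brief contact:** the force reading rose to 5.6 N once while I was lowering onto the bar. It was back to zero before I gripped.

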